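Close up the bench tool chest

ROBOT

A 6-joint arm with a two-finger parallel gripper is mounted at the origin on a cart in front of the work surface, level with it; the furniture and walls round the work are solid. World frame = base frame: x ahead of the robot, y to its left, z up, the work surface at z = 0. Lengths are in m, angles in degrees, forces in N, time in s.
With the tool pointing down it reaches from about 0.325 to 0.775 m from the base axis. Payload 5.5 kg.
Tool frame: the origin (TCP) lies at the very end of the fingers, on their centre line; the grasp point (between the pads) lies 19 mm behind it (bot.pinch_z is the z of the grasp point in the tool frame, in m); z points along the fingers, y is the line along which they close (so a half turn about z gives the same grasp; the last joint's range is limited). The gripper opens to 85 mm and grips with 20 to 120 N. Pads are 22 mm wide; open, the fingers measure 114 mm over their backs; the gripper's body (76 mm by 85 mm) begins 54 mm behind the grasp point. The pads swing forward as they close: fully open they stand 13 mm farther back than shut.
Start: joints at [71.866, 5.22, 70.514, -0, 104.267, -3.249], TCP at [0.154, 0.58, 0.231] pointing down, gripper open.
Joint ranges: [-164.24, 164.24], [-49.07, 125.15], [9.68, 141.18], [-86.29, 266.29], [3.28, 154.24], [-151.56, 151.56]. Speed limits (degrees/s): [147.25, 147.25, 172.46, 180, 180, 180].

INTERFACE

Orientations are given as [roll, pitch, yaw] about the fixed x, y, z axes, in that order (R = Rz(yaw) Ry(pitch) Rx(roll)).
In Python, from bench import state, imaging, close_job, bot gives the robot as it stands. The module is installed in compiled form; this text tells all that it offers.
- The arm moves only by the tool drive_tool, never from a script. Its argument "deltas" is a list of rows, each a list of 4 numbers: the shift along the world's x, y, z in units of 40 mm (1.0 is 40 mm), then the turn about the world's z in units of 6 degrees (1.0 is 6 degrees). A call has 1 to 12 rows; each row is the pose to reach, as a shift and turn from the pose commanded when the call began; what a row does not reach only later rows make up. A row lasts 1/10 s, in which the tool goes at most 50 mm and 8.59 degrees, less where a joint would pass 70% of its speed; a pose out of reach is approached as far as the arm can. A call with a gripper value outside its range is refused whole. "hand" is the opening, from 0 (shut) to 1 (fully open), set as the call begins (left out, the last holds). The fingers move at their own pace and stop on an object; the grip force is fixed at half the most. Time passes only in rows, so rows that repeat a pose let the fingers close. It gives the time, the measured TCP pose, the force, the opening and the grip force at its end, in the units of the state.
- state(): the state, without advancing time (a new reading comes with each control period).
- imaging.get_image(name): name is "scene" or "top"; returns (picture, depth): 384x512x3 uint8, blue, green, red; 384x512 float32, m along the optical axis (not along the pixel's ray), 0 where there is no reading.
- imaging.camera_params(name): a dict with "mtx" (3x3 intrinsics, pixels), "distortion" ([k1, k2, p1, p2, k3] as OpenCV has them; the pictures are not rectified), "pose" (4x4, takes a point from camera to world coordinates). Camera axes: x right, y down, z forward; pixel columns grow to the right and rows downward; lengths in m; the calibration is good to about 2 mm. A picture is of the moment at which its call begins. camera_params takes no time and is no camera call.
- close_job(): hands the job in; it is judged then, once.
The state is a dict: "time_s": time; "joints": joint angles; "dq": joint speeds; "effort": joint torques, N m; "position": TCP position; "ee_rot": TCP orientation; "wrist_force": force on the tool from outside, world axes, zero at the start; "ft_torque": the same for the moment, N m; "grip_width": opening from 0.0 (shut) to 1.0 (fully open); "gripper_force": force on a finger pad.
Only numpy, scipy, OpenCV 4.12 (cv2) and the standard library are available. Lean on these libraries where they do the work, as an engineer would, in place of code of your own. Each camera call takes 0.05 s, during which the arm holds its last target. There are 200 camera calls.

TASK

Close up the small grey tool chest by pushing with the fingertips, without gripping or lifting anything: first push both drawers fully home, and only then swing the open lid over and down until it is fully shut. Do not pull the drawers farther out or swing the lid farther back, and leave the spanner in the chest's top tray and the jar, paint tin and screwdriver around the chest as they are.

Things in the scene. Friction and masses are not known exactly. Their poses are not given: they have to be found in the camera images.
- chest: Grey steel tool chest, fixed, 170 deep (x) x 300 wide (y) x 96 mm high without lid. Origin: centre of its underside, on the bench; -x its front (drawer side, towards the robot), +y its left seen from the robot, z up. Two drawers side by side; above them a shallow open tray (floor 74, rim 96 mm above the bench). A wire handle stands out 20 mm from each side wall.
- drawer_left (a joint): How far the left drawer (+y side) is out, m: 0 = home against its stop, at most 0.12; it starts 0.03 to 0.08 out. It slides along the chest's x; friction 2 N plus 8 N per m/s; it stays where it is left. Weighs 0.45 kg.
- drawer_right (a joint): The same for the right drawer (-y side).
- drawer_left_face (a point): Centre of the outer face of the left drawer's front, moves with it; axes of the chest. The front is 146 wide, 6 thick, 68 mm high (4 to 72 mm above the bench, this point at 38). A ledge pull 80 mm wide stands out 11 mm from it 16 to 20 mm above the bench (back plate up to 32 mm); above that the front is flat. When home, the face is 91 mm in front of the chest's origin.
- drawer_right_face (a point): The same for the right drawer.
- lid (a joint): Lid angle, rad: 0 = shut (flat on the chest's rim), grows as the front edge rises and swings back; starts 1.1 to 1.35, upper stop 1.75. A stiff hinge (friction 0.6 N m, 0.08 N m per rad/s) lets it stay at any angle: it must be pushed all the way down, and takes about 1 to 5 N at its front edge. Weighs 0.35 kg.
- lid_hinge (a point): Middle of the lid's hinge line at the chest's back upper edge: 85 mm behind the chest's origin, 96 mm above the bench; the line runs along the chest's y. Its axes turn with the lid: -x from the hinge to the front edge, z out of the lid's upper (outer) face.
- lid_edge (a point): Middle of the lid's front edge on the outer face, moves with the lid: 182 mm from the hinge along the lid, 8 mm above the hinge plane (the lid is 308 wide and 8 mm thick; outer face flat). A 4 mm thick lip hangs from this edge to 36 mm below the outer face. Axes of lid_hinge.
- spanner: Steel combination spanner, 156 x 29 x 8 mm, lying loose in the top tray, long axis y; origin under its middle. Leave it.
- nail_jar: Glass jar of nails with yellow screw lid, 70 across, 97 mm high, loose, upright beside the chest; origin at the centre of its foot. Leave it.
- paint_tin: Small paint tin, 77 across, 77 mm high, loose, upright beside the chest on the other side from the jar; origin at the centre of its foot. Leave it.
- screwdriver: Screwdriver with red handle, 212 x 29 x 28 mm, lying loose on the bench in front of the chest, long axis y; origin under its middle. Leave it.

How it is judged:
By the outcome, as a careful person would: the job done as asked, in the order asked, and still so for the second after the job is handed in, with the robot touching nothing.
It also fails if it takes over 59 s, if anything falls off the work surface, if the arm or the gripper's body presses on something with over 40 N, if the wrist force passes 120 N, or if a joint passes its speed limit or range.

## Working session

There is one attempt and no reset: what is moved stays moved. The work goes in short steps, Python scripts to look and compute and a tool call to move; the robot and the scene stay as the last step left them, time stands still between calls to the robot, and variables do not carry over. Pictures are saved under pics/ and viewed, at most 10 in all, crops included, and the job is handed in when it is done.

Besides the shell and the picture viewer there is one more tool, called after ">>>" as name([rows], argument=value, ...), one row to a line, values as JSON. drive_tool: Moves the arm, as the interface text tells. Its arguments: {"type":"object","properties":{"deltas":{"type":"array"},"hand":{"type":"number"}},"required":["deltas"]}

```bash
mkdir -p pics; cat > h.py <<'E'
import numpy as np, cv2
from bench import state, imaging, close_job, bot
def cloud(n):
    im,d=imaging.get_image(n); p=imaging.camera_params(n); K=np.array(p["mtx"]);D=np.array(p["distortion"]);T=np.array(p["pose"])
    h,w=d.shape; u,v=np.meshgrid(np.arange(w),np.arange(h))
    q=cv2.undistortPoints(np.stack([u,v],-1).reshape(-1,1,2).astype(np.float64),K,D).reshape(h,w,2)
    P=np.concatenate([q*d[...,None],d[...,None]],-1)@T[:3,:3].T+T[:3,3]
    P[d==0]=np.nan
    return im,P
E
python3 - <<'E'
from h import *
for n in("scene","top"):
    im,P=cloud(n); cv2.imwrite(f"pics/{n}0.png",im); np.savez(f"pics/{n}0.npz",im=im,P=P); print(n,np.array(imaging.camera_params(n)["pose"]).round(3).tolist())
s=state();print(s)
E
```

```text
scene [[0.67, -0.44, 0.598, -0.274], [-0.742, -0.421, 0.521, -0.694], [0.022, -0.793, -0.609, 0.925], [0.0, 0.0, 0.0, 1.0]]
top [[0.017, -0.975, 0.223, 0.31], [-1.0, -0.018, -0.002, 0.038], [0.006, -0.223, -0.975, 1.186], [0.0, 0.0, 0.0, 1.0]]
{'time_s': 0.1, 'joints': array([ 7.18651095e+01,  5.26022516e+00,  7.05756840e+01, -3.42855235e-04,
        1.04267903e+02, -3.24940977e+00]), 'dq': array([-0.13509185, -0.09956659, -0.07907615,  0.02404229,  0.04121658,
       -0.07366124]), 'effort': array([ 2.17419540e-03, -4.60216999e+01, -4.19219005e+01, -1.23207728e-04,
        1.06472435e-02,  8.06791689e-06]), 'position': array([0.15406255, 0.57961355, 0.23024206]), 'ee_rot': array([-1.79896336e+02, -5.55244530e-03,  1.65114430e+02]), 'wrist_force': array([-0.3087669 ,  0.66846547,  0.85095945]), 'ft_torque': array([0.00988356, 0.00684136, 0.01716894]), 'gripper_force': 0.0, 'grip_width': 0.9992832732831289}
```

View pics/scene0.png

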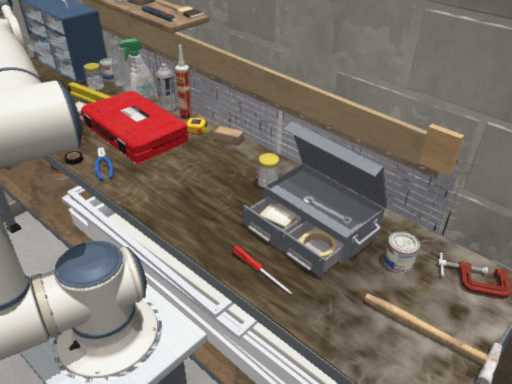

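View pics/top0.png

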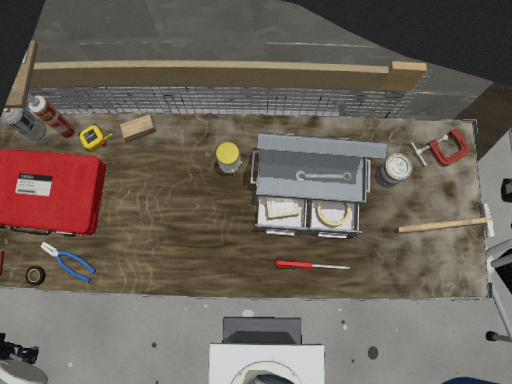

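```bash
python3 - <<'E'
from h import *
H=np.zeros((300,320,3),np.uint8);Z=np.full((300,320),-1.)
for n in("top","scene"):
    f=np.load(f"pics/{n}0.npz");im=f["im"];P=f["P"]
    q=P.reshape(-1,3);c=im.reshape(-1,3)
    ok=np.isfinite(q).all(1)&(q[:,0]>.3)&(q[:,0]<.9)&(abs(q[:,1])<.32)&(q[:,2]>-.02)&(q[:,2]<.4)
    q=q[ok];c=c[ok]
    r=((.9-q[:,0])/.002).astype(int).clip(0,299);k=((.32-q[:,1])/.002).astype(int).clip(0,319)
    for a,b,z,cc in zip(r,k,q[:,2],c):
        if z>Z[a,b]: Z[a,b]=z;H[a,b]=cc
    # lid plane points
    if n=="top":
        u,v=np.meshgrid(np.arange(512),np.arange(384))
        for (U,V) in [(262,140),(320,145),(380,148),(262,180),(360,185),(262,193),(360,199),(261,228),(300,233),(312,233),(356,235),(270,231),(335,234),(228,153),(398,170),(295,265),(345,268),(256,165),(368,175),(254,190),(366,195)]:
            print(U,V,P[V-1:V+2,U-1:U+2].reshape(-1,3)[4].round(3))
    m=(q[:,2]>.12)&(abs(q[:,1]+.03)<.2)&(q[:,0]>.5)&(q[:,0]<.8);print(n,m.sum(),np.percentile(q[m],[1,50,99],axis=0).round(3).tolist())
Zc=(Z.clip(-.02,.3)+.02)/.32*255
out=np.hstack([H,cv2.applyColorMap(Zc.astype(np.uint8),cv2.COLORMAP_JET)])
cv2.imwrite("pics/ortho.png",out)
f=np.load("pics/top0.npz")["im"][115:285,200:440];cv2.imwrite("pics/topc.png",cv2.resize(f,None,fx=3.3,fy=3.3,interpolation=cv2.INTER_CUBIC))
E
```

```text
262 140 [0.648 0.025 0.26 ]
320 145 [ 0.639 -0.113  0.26 ]
380 148 [ 0.634 -0.257  0.263]
262 180 [0.599 0.02  0.072]
360 185 [ 0.59  -0.254  0.074]
262 193 [0.556 0.02  0.101]
360 199 [ 0.55  -0.252  0.075]
261 228 [0.472 0.02  0.024]
300 233 [ 0.462 -0.092  0.003]
312 233 [ 0.462 -0.126  0.006]
356 235 [ 0.456 -0.251  0.019]
270 231 [ 0.464 -0.005  0.021]
335 234 [ 0.458 -0.189  0.024]
228 153 [0.668 0.115 0.098]
398 170 [ 0.637 -0.367  0.071]
295 265 [ 0.37  -0.076  0.017]
345 268 [ 0.364 -0.221  0.001]
256 165 [0.663 0.038 0.002]
368 175 [ 0.622 -0.281  0.063]
254 190 [0.586 0.042 0.003]
366 195 [ 0.556 -0.263  0.099]
top 1881 [[0.617, -0.228, 0.129], [0.64, -0.098, 0.26], [0.71, 0.032, 0.269]]
scene 2553 [[0.619, -0.228, 0.122], [0.673, -0.109, 0.204], [0.712, 0.032, 0.268]]
```

View pics/ortho.png

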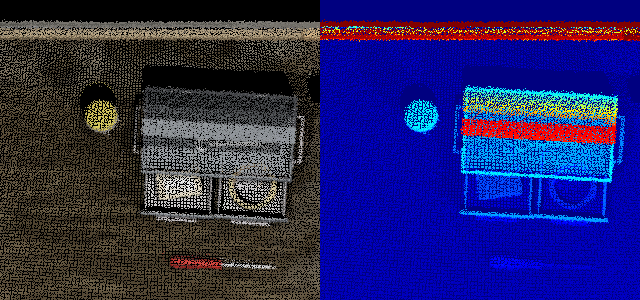

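View pics/topc.png

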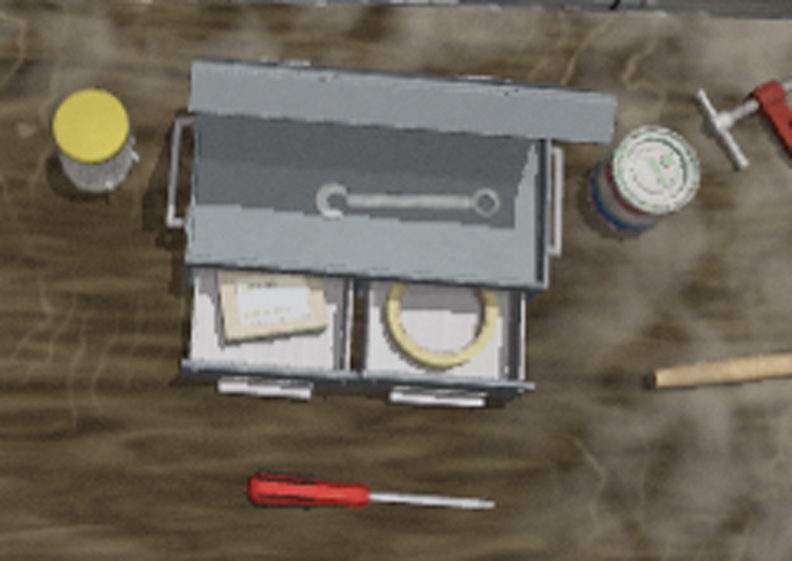

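```bash
python3 - <<'E'
from h import *
Q=[]
for n in("top","scene"):
    P=np.load(f"pics/{n}0.npz")["P"].reshape(-1,3);Q.append(P[np.isfinite(P).all(1)])
q=np.vstack(Q);q=q[(q[:,1]>-.28)&(q[:,1]<.06)&(q[:,0]>.4)&(q[:,0]<.75)]
rim=q[(q[:,2]>.09)&(q[:,2]<.1)&(q[:,0]<.575)&(q[:,0]>.5)]
# front-most rim edge per y bin
def edge(p,lo,hi,pc=10):
    o=[]
    for y in np.arange(lo,hi,.01):
        b=p[(p[:,1]>=y)&(p[:,1]<y+.01)]
        if len(b)>3:o.append((y+.005,np.percentile(b[:,0],pc)))
    return np.array(o)
e=edge(rim,-.24,.02);print("rim",np.polyfit(e[:,0],e[:,1],1),e[::4].round(4).tolist())
top=q[(q[:,2]>.06)&(q[:,2]<.08)&(q[:,0]<.50)]
for nm,lo,hi in(("L",-.1,.01),("R",-.23,-.13)):
    e=edge(top,lo,hi);print(nm,np.polyfit(e[:,0],e[:,1],1),e[::3].round(4).tolist())
    b=top[(top[:,1]>lo)&(top[:,1]<hi)];print(b[:,2].max())
print("drawer top y range",np.percentile(top[:,1],[1,99]), "rim y",np.percentile(rim[:,1],[1,99]))
lid=q[(q[:,2]>.12)];c=lid.mean(0)
# lip top edge (front edge outer): highest
z=lid[:,2];print("zmax",np.percentile(z,[98,99.5]))
for lo,hi in((-.23,-.18),(-.12,-.07),(-.02,.03)):
    b=lid[(lid[:,1]>lo)&(lid[:,1]<hi)];t=b[b[:,2]>np.percentile(b[:,2],99)-.001]
    print(lo,t.mean(0).round(4),"lip min x",b[np.argmin(b[:,0])].round(4))
    # inner surface line x vs z
    i=b[(b[:,2]<.2)];print("inner",np.polyfit(i[:,2],i[:,0],1))
for nm,m in(("handles",(q[:,2]>0)),):pass
E
```

```text
rim [0.06129575 0.55337473] [[-0.235, 0.5378], [-0.195, 0.5406], [-0.155, 0.5437], [-0.115, 0.5461], [-0.075, 0.5499], [-0.035, 0.5509], [0.005, 0.554]]
L [0.0586147  0.47025848] [[-0.095, 0.4646], [-0.065, 0.4658], [-0.035, 0.4686], [-0.005, 0.4706]]
0.07750286646272975
R [0.05992501 0.4719445 ] [[-0.225, 0.4581], [-0.195, 0.4603], [-0.165, 0.4618], [-0.135, 0.4644]]
0.07731003614789889
drawer top y range [-0.25225292  0.03751349] rim y [-0.26377515  0.03631211]
zmax [1.05866389 1.0701362 ]
-0.23 [ 0.6457 -0.206   0.268 ] lip min x [ 0.6139 -0.2058  0.2572]
inner [-0.42807912  0.7554094 ]
-0.12 [ 0.6508 -0.0931  0.2686] lip min x [ 0.6202 -0.1091  0.2555]
inner [-0.42365981  0.76101146]
-0.02 [0.4009 0.0254 1.071 ] lip min x [0.4    0.0246 1.0724]
inner [-0.41819473  0.76604717]
```

The top and scene pictures and the height map show the chest at about (0.631, -0.118) with a yaw of -3.4°. Both drawers are about 75 mm out and the lid is at about 1.17 rad. In the top view the drawer fronts are at rows 228-235 and the lid edge at about row 140. The screwdriver is well in front, at row 266.

Next I approach the left drawer.

>>> drive_tool([
  [6.9,-15.35,0,1.9],
  [6.9,-15.35,0,1.9],
  [6.9,-15.35,0,1.9],
  [6.9,-15.35,0,1.9],
  [6.9,-15.35,0,1.9],
  [6.9,-15.35,0,1.9],
  [6.9,-15.35,0,1.9],
  [6.9,-15.35,0,1.9],
  [6.9,-15.35,0,1.9],
  [6.9,-15.35,0,1.9],
  [6.9,-15.35,0,1.9],
  [6.9,-15.35,0,1.9],
], hand=0)

```text
time_s: 1.3
position: [0.4003, 0.0306, 0.2311]
ee_rot: [180.0, 0.0, 176.5]
wrist_force: [1.4, 1.2, -0.8]
grip_width: -0.0
gripper_force: 0.0
```

>>> drive_tool([
  [0.7,-1.5,0,0],
  [0.7,-1.5,0,0],
  [0.7,-1.5,0,0],
  [0.7,-1.5,-1.0,0],
  [0.7,-1.5,-2.0,0],
  [0.7,-1.5,-3.0,0],
  [0.7,-1.5,-4.0,0],
  [0.7,-1.5,-4.45,0],
  [0.7,-1.5,-4.45,0],
  [0.7,-1.5,-4.45,0],
])

```text
time_s: 2.3
position: [0.4281, -0.0266, 0.054]
ee_rot: [180.0, 0.0, 176.6]
wrist_force: [0.4, -0.2, 1.3]
grip_width: -0.002
gripper_force: 0.0
```

>>> drive_tool([
  [0.3,-0.1,0,0],
  [0.5,-0.12,0,0],
  [0.7,-0.14,0,0],
  [0.9,-0.16,0,0],
  [1.1,-0.17,0,0],
  [1.3,-0.18,0,0],
  [1.5,-0.19,0,0],
  [1.7,-0.2,0,0],
  [1.9,-0.21,0,0],
  [2.1,-0.22,0,0],
  [2.3,-0.23,0,0],
  [2.4,-0.24,0,0],
])

```text
time_s: 3.5
position: [0.5249, -0.037, 0.0531]
ee_rot: [180.0, 0.0, 176.5]
wrist_force: [-3.0, 0.3, 1.9]
grip_width: -0.001
gripper_force: 1.2
```

>>> drive_tool([
  [0.05,0,0,0],
  [0.1,0,0,0],
  [0.15,0,0,0],
  [0.2,0,0,0],
  [0.2,0,0,0],
])

```text
time_s: 4.0
position: [0.5323, -0.0369, 0.0531]
ee_rot: [180.0, 0.0, 176.5]
wrist_force: [-1.2, 0.0, -0.0]
grip_width: 0.004
gripper_force: 0.3
```

Still moving freely, so I creep on to the stop.

>>> drive_tool([
  [0.05,0,0,0],
  [0.1,0,0,0],
  [0.1,0,0,0],
])

```text
time_s: 4.3
position: [0.5334, -0.0369, 0.0532]
ee_rot: [-180.0, -0.4, 176.5]
wrist_force: [-15.7, 0.1, 7.6]
grip_width: 0.004
gripper_force: 7.4
```

>>> drive_tool([
  [0.05,0,0,0],
  [0.1,0,0,0],
  [0.1,0,0,0],
])

```text
time_s: 4.6
position: [0.5334, -0.0368, 0.0532]
ee_rot: [-180.0, -1.0, 176.5]
wrist_force: [-33.3, 0.7, 18.3]
grip_width: -0.002
gripper_force: 16.7
```

>>> drive_tool([
  [-1.2,0,0,0],
  [-2.4,0,0,0],
  [-3.0,0,0,0],
  [-3.0,0,0,0],
  [-3.0,-1.2,0,0],
  [-3.0,-2.4,0,0],
  [-3.0,-3.6,0,0],
  [-3.0,-3.65,0,0],
  [-3.0,-3.65,0,0],
  [-3.0,-3.65,0,0],
])

```text
time_s: 5.6
position: [0.4207, -0.1823, 0.0533]
ee_rot: [180.0, 0.0, 176.5]
wrist_force: [-1.2, 0.1, 0.3]
grip_width: 0.003
gripper_force: 0.0
```

>>> drive_tool([
  [0.3,0,0,0],
  [0.5,0,0,0],
  [0.7,-0.02,0,0],
  [0.9,-0.04,0,0],
  [1.1,-0.05,0,0],
  [1.3,-0.06,0,0],
  [1.5,-0.07,0,0],
  [1.7,-0.08,0,0],
  [1.9,-0.1,0,0],
  [2.1,-0.11,0,0],
  [2.3,-0.12,0,0],
  [2.4,-0.13,0,0],
])

```text
time_s: 6.8
position: [0.5169, -0.1883, 0.0532]
ee_rot: [-180.0, 0.0, 176.5]
wrist_force: [-1.9, 1.5, 0.3]
grip_width: 0.002
gripper_force: 1.1
```

>>> drive_tool([
  [0.05,0,0,0],
  [0.1,0,0,0],
  [0.15,0,0,0],
  [0.2,0,0,0],
  [0.25,0,0,0],
  [0.3,0,0,0],
  [0.3,0,0,0],
])

```text
time_s: 7.5
position: [0.5247, -0.1885, 0.0533]
ee_rot: [-180.0, -0.5, 176.5]
wrist_force: [-18.4, -0.1, 6.0]
grip_width: 0.002
gripper_force: 8.9
```

>>> drive_tool([
  [0.05,0,0,0],
  [0.07,0,0,0],
  [0.07,0,0,0],
])

```text
time_s: 7.8
position: [0.5247, -0.1885, 0.0533]
ee_rot: [-180.0, -0.9, 176.4]
wrist_force: [-30.4, 1.2, 14.1]
grip_width: 0.0
gripper_force: 15.1
```

>>> drive_tool([
  [-1.0,0,0,0],
  [-2.2,0,0,0],
  [-2.2,0,1.2,0],
  [-2.2,0.2,2.4,0],
  [-2.2,0.6,3.6,0],
  [-2.2,1.0,4.8,0],
  [-2.2,1.5,6.0,0],
  [-2.2,1.8,7.2,0],
  [-2.2,1.8,7.3,0],
  [-2.2,1.8,7.3,0],
  [-2.2,1.8,7.3,0],
])

```text
time_s: 8.9
position: [0.4431, -0.1163, 0.3441]
ee_rot: [180.0, -0.0, 176.5]
wrist_force: [0.7, -0.7, -0.6]
grip_width: -0.004
gripper_force: 0.0
```

```bash
python3 - <<'E'
from h import *
im,P=cloud("scene");cv2.imwrite("pics/s1.png",im)
q=P.reshape(-1,3);q=q[np.isfinite(q).all(1)]
m=(abs(q[:,1]+.12)<.15)&(q[:,0]>.72)&(q[:,2]>.11)&(q[:,2]<.6)
print(np.percentile(q[m],[1,50,99],axis=0).round(3).tolist())
for z in(.12,.15,.2,.25,.3,.35):
    b=q[(abs(q[:,1]+.12)<.15)&(q[:,0]>.72)&(abs(q[:,2]-z)<.01)];print(z,len(b),b[:,0].min() if len(b) else None)
i=q[(abs(q[:,1]+.12)<.1)&(q[:,2]>.14)&(q[:,2]<.2)&(q[:,0]>.6)&(q[:,0]<.73)];print(len(i),np.polyfit(i[:,2],i[:,0],1))
E
```

```text
[[0.821, -0.268, 0.146], [0.85, -0.141, 0.399], [0.856, 0.026, 0.59]]
0.12 42 0.7200675674330022
0.15 50 0.8388403002982653
0.2 538 0.8178746928911246
0.25 605 0.8185039193155513
0.3 661 0.82563771182211
0.35 725 0.8438390882363879
713 [-0.41977693  0.75823813]
```

View pics/s1.png

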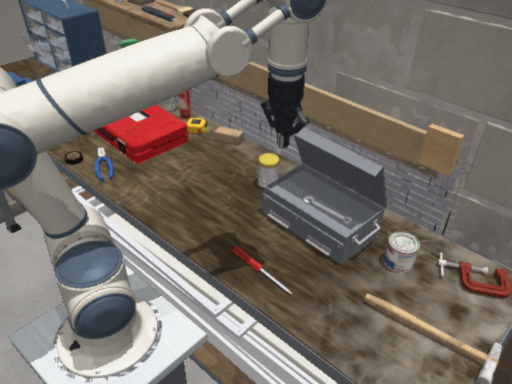

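>>> drive_tool([
  [1.2,0,0,0],
  [2.4,0,0,0],
  [3.6,0,0,0],
  [4.8,0,0,0],
  [6.0,0,0,0],
  [6.7,0,0,0],
  [6.7,0,0,0],
  [6.7,0,0,0],
])

```text
time_s: 9.75
position: [0.7114, -0.1167, 0.3407]
ee_rot: [179.9, -0.4, 176.5]
wrist_force: [-0.8, 0.5, 0.3]
grip_width: -0.004
gripper_force: 0.0
```

>>> drive_tool([
  [0,0,-0.7,0],
  [0,0,-1.4,0],
  [0,0,-2.1,0],
  [0,0,-2.7,0],
  [0,0,-2.7,0],
  [0,0,-2.7,0],
])

```text
time_s: 10.35
position: [0.7097, -0.1164, 0.2391]
ee_rot: [-180.0, 0.1, 176.5]
wrist_force: [0.3, 0.1, 0.1]
grip_width: 0.001
gripper_force: 0.0
```

>>> drive_tool([
  [-0.4,0,0,0],
  [-0.8,0,0,0],
  [-1.0,0,-0.05,0],
  [-1.2,0,-0.14,0],
  [-1.4,0,-0.23,0],
  [-1.55,0,-0.33,0],
  [-1.7,0,-0.43,0],
  [-1.85,0,-0.54,0],
  [-2.0,0,-0.65,0],
  [-2.1,0,-0.75,0],
  [-2.1,0,-0.75,0],
])

```text
time_s: 11.45
position: [0.626, -0.1163, 0.2061]
ee_rot: [180.0, -0.1, 176.5]
wrist_force: [-0.3, 0.6, 0.3]
grip_width: 0.005
gripper_force: 0.0
```

>>> drive_tool([
  [-0.15,0,-0.15,0],
  [-0.3,0,-0.3,0],
  [-0.43,0,-0.46,0],
  [-0.56,0,-0.64,0],
  [-0.68,0,-0.82,0],
  [-0.79,0,-1.0,0],
  [-0.88,0,-1.2,0],
  [-0.97,0,-1.4,0],
  [-1.05,0,-1.6,0],
  [-1.1,0,-1.8,0],
])

```text
time_s: 12.45
position: [0.5824, -0.1162, 0.1345]
ee_rot: [-180.0, -0.0, 176.5]
wrist_force: [-0.6, 2.1, 2.4]
grip_width: 0.003
gripper_force: 1.1
```

```bash
python3 - <<'E'
from h import *
im,P=cloud("scene");cv2.imwrite("pics/s2.png",im);s=state();print(s["position"],s["wrist_force"])
E
```

```text
[ 0.58181595 -0.11620104  0.13276655] [ 1.80580457  1.25337986 -0.33875253]
```

View pics/s2.png

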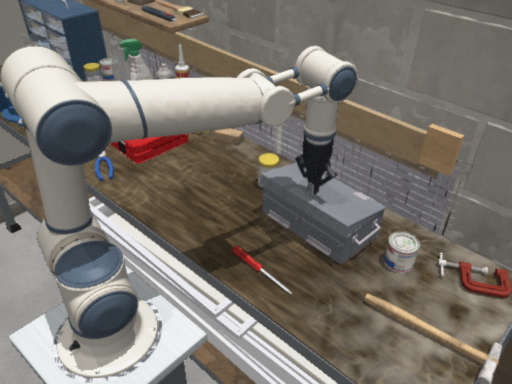

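The lid follows the fingertip and is nearly shut, with the tip at about pixel (313, 192). I press it down the rest of the way.

>>> drive_tool([
  [0,0,-0.15,0],
  [-0.05,0,-0.3,0],
  [-0.05,0,-0.45,0],
  [-0.05,0,-0.6,0],
  [-0.05,0,-0.7,0],
  [-0.05,0,-0.7,0],
])

```text
time_s: 13.1
position: [0.5806, -0.1162, 0.106]
ee_rot: [180.0, -0.1, 176.5]
wrist_force: [-0.3, -0.5, -0.4]
grip_width: 0.0
gripper_force: 0.0
```

>>> drive_tool([
  [0,0,-0.05,0],
  [0,0,-0.1,0],
  [0,0,-0.1,0],
])

```text
time_s: 13.4
position: [0.5811, -0.1162, 0.104]
ee_rot: [-180.0, 0.0, 176.5]
wrist_force: [-1.8, 0.7, 3.3]
grip_width: -0.001
gripper_force: 1.9
```

>>> drive_tool([
  [0,0,-0.05,0],
  [0,0,-0.1,0],
  [0,0,-0.1,0],
])

```text
time_s: 13.7
position: [0.5812, -0.1162, 0.104]
ee_rot: [-180.0, 0.2, 176.5]
wrist_force: [-10.2, 2.2, 18.6]
grip_width: 0.0
gripper_force: 9.6
```

>>> drive_tool([
  [0,0,-0.05,0],
  [0,0,-0.05,0],
])

```text
time_s: 13.9
position: [0.5812, -0.1162, 0.1038]
ee_rot: [-179.9, 0.2, 176.5]
wrist_force: [-12.7, 3.7, 26.0]
grip_width: -0.0
gripper_force: 13.4
```

The lid is against its stop, so I lift straight off and check.

>>> drive_tool([
  [0,0,0.5,0],
  [0,0,1.5,0],
  [0,0,2.5,0],
  [0,0,3.5,0],
  [-1,0,4.5,0],
  [-2,0,5,0],
  [-3,0,5,0],
  [-4,0,5,0],
  [-5,0,5,0],
  [-5,0,5,0],
  [-5,0,5,0],
])

```text
time_s: 15.0
position: [0.3809, -0.1163, 0.2978]
ee_rot: [-180.0, 0.1, 176.5]
wrist_force: [0.3, 0.7, 0.1]
grip_width: -0.001
gripper_force: 0.0
```

```bash
python3 - <<'E'
from h import *
a,P=cloud("top");b,S=cloud("scene");cv2.imwrite("pics/fin.png",b)
for Q in(P,S):
    q=Q.reshape(-1,3);q=q[np.isfinite(q).all(1)]
    m=(abs(q[:,1]+.12)<.12)&(q[:,0]>.55)&(q[:,0]<.70)&(q[:,2]<.14);c=q[m]
    A=np.c_[c[:,:2],np.ones(len(c))];print(len(c),c[:,2].mean(),np.linalg.lstsq(A,c[:,2],rcond=None)[0].round(4))
    for lo,hi in((-.23,-.13),(-.1,.0)):
        f=q[(q[:,1]>lo)&(q[:,1]<hi)&(q[:,2]>.035)&(q[:,2]<.06)&(q[:,0]<.57)&(q[:,0]>.43)]
        if len(f):print("face offset",len(f),np.median((f[:,0]-.631)*.998-(f[:,1]+.118)*.0593).round(4))
print(state()["wrist_force"])
E
```

```text
4467 0.10425194637060045 [-0.0016  0.0012  0.1054]
face offset 18 -0.0898
2919 0.10471321830951105 [ 0.0196 -0.0014  0.0923]
face offset 208 -0.0902
face offset 174 -0.0893
[0.92352843 0.25971585 0.28492257]
```

View pics/fin.png

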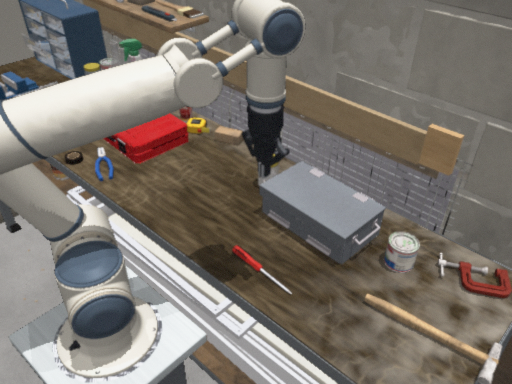

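The lid is flat at 104 mm, both drawer fronts are home, and the tin and screwdriver haven't moved. The jar is hidden behind the gripper, but nothing went near it.

```bash
python3 -c "
from bench import close_job;print(close_job())"
```

```text
the job is handed in; nothing more can be done
None
```

I pushed both drawers home, then shut the lid, and handed the job in at about 15 s; the final check showed the drawer fronts home, the lid flat, and the tin and screwdriver unmoved, while the spanner (under the lid) and the jar (behind the gripper) were out of view.

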